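# Switch on the UV lamp over a glued pendant

## Robot

A 6-joint arm with a two-finger parallel gripper is mounted at the origin on the work surface. World frame = base frame: x ahead of the robot, y to its left, z up, the work surface at z = 0. Lengths are in m, angles in rad, forces in N, time in s.
With the tool pointing down it reaches from about 0.35 to 0.975 m from the base axis. Payload 4.9 kg.
Tool frame: the origin (TCP) lies at the very end of the fingers, on their centre line; the grasp point (between the pads) lies ctrl.hold_point_z behind it (ctrl.hold_point_z is the distance from the TCP to the grasp point, in m); z points along the fingers, y is the line along which they close (so a half turn about z gives the same grasp; the last joint's range is limited). The gripper opens to 85 mm and grips with 20 to 120 N. Pads are 22 mm wide; open, the fingers measure 114 mm over their backs; the gripper's body (76 mm by 85 mm) begins 54 mm behind the grasp point. The pads swing forward as they close: fully open they stand 13 mm farther back than shut.
Start: joints at [-1.431, 0.053, 1.613, -0, 1.476, -0.119], TCP at [0.16, -0.604, 0.231] pointing down, gripper open.
Joint ranges: [-3.01, 3.01], [-1.01, 2.22], [0.06, 2.58], [-1.02, 4.17], [0.09, 2.62], [-3.14, 3.14]. Speed limits (rad/s): [2.57, 2.57, 3.14, 3.14, 3.14, 3.14].

## Interface

Orientations are given as a rotation vector (axis times angle).
In Python, from station import ctrl gives the robot as it stands. The module is installed in compiled form; this text tells all that it offers.
- The arm moves only by the tool jog_arm, never from a script. Its argument "deltas" is a list of rows, each a list of 3 entries, a list of its own where there are three numbers: the closure, from -1 (fully open) to 1 (shut), then the shift along the world's x, y, z scaled (see below), then the turn, a rotation vector about the world's x, y, z scaled (see below). A call has 1 to 12 rows; each row is the pose to reach, as a shift and turn from the pose commanded when the call began, turning the shorter way round; what a row does not reach only later rows make up. The controller multiplies each number of a shift by 0.4 m and each number of a turn by 180 degrees. A row lasts 1/12 s, in which the tool goes at most 41.7 mm and 7.16 degrees, less where a joint would pass 70% of its speed; a pose out of reach is approached as far as the arm can. A call with a number of a shift or a turn outside -1 to 1 is refused whole. A call with a gripper value outside its range is refused whole. The fingers move at their own pace and stop on an object; "squeeze" is the grip in N (left out, the last holds). Time passes only in rows, so rows that repeat a pose let the fingers close. It gives the time, the measured TCP pose, the force, the opening and the grip force at its end, in the units of the state.
- ctrl.get_obs(): the state, without advancing time (a new reading comes with each control period).
- ctrl.get_image(name): name is "side" or "top" or "wrist"; returns the picture (384x512x3 uint8, red, green, blue); there is no depth.
- ctrl.get_calibration(name): a dict with "K" (3x3 intrinsics, pixels), "dist_coeffs" ([k1, k2, p1, p2, k3] as OpenCV has them; the pictures are not rectified), "extrinsics" (4x4, takes a point from world to camera coordinates). Camera axes: x right, y down, z forward; pixel columns grow to the right and rows downward; lengths in m; the calibration is good to about 2 mm. A picture is of the moment at which its call begins: read the wrist's pose just before it. get_calibration takes no time and is no camera call; for the wrist camera it gives the pose at the moment of the call.
- ctrl.finish_job(): hands the job in; it is judged then, once.
The state is a dict: "t": time; "q": joint angles; "dq": joint speeds; "effort": joint torques, N m; "tool_pos": TCP position; "tool_rot": TCP orientation; "contact_force": force on the tool from outside, world axes, zero at the start; "wrist_torque": the same for the moment, N m; "opening": finger opening in m; "grip_force": force on a finger pad.
Only numpy, scipy, OpenCV 4.12 (cv2) and the standard library are available. Lean on these libraries where they do the work, as an engineer would, in place of code of your own. Each camera call takes 0.05 s, during which the arm holds its last target. There are 200 camera calls.

## Task

Cure the freshly glued pendant: take the UV lamp out of its charging well, stand it lens-down inside the black collar of the curing stand, then press its orange tail button fully home and let it spring back out, so that the lamp stays standing there by itself. Set the lamp down and press it gently, no harder than the button needs, and leave the pendant and everything else on the bench where it is.

Things in the scene. Friction and masses are not known exactly. Their poses are not given: they have to be found in the camera images.
- lamp: cordless UV curing lamp, 150 mm long without its button, 0.2 to 0.4 kg. Origin: centre of its tail end face; z axis along the lamp from tail to lens. z 0 to 22: tail cap, diameter 36, violet band; z 22 to 92: blue-violet barrel; z 92 to 100: neck, widening to 40; z 100 to 150: bright octagonal head. Starts tail down in the charger, at any yaw. Centre of mass on the axis at z about 80.
- lamp_head (a point): middle of the lamp's aluminium head (z 125 on the axis). Octagonal prism 50 long, 48 mm across flats, 52 across corners; flats face the lamp's +x, +y, -x, -y and the four directions halfway between, so the lamp does not roll when laid down
- lamp_barrel (a point): point on the lamp's axis at z 45: round barrel of diameter 32, the place to hold the lamp when its head goes into the collar
- lamp_lens (a point): centre of the flat end face of the head with the violet lens (z 150 on the lamp's axis)
- lamp_button (a joint): travel of the orange tail button of the lamp in m: 0 = out, 0.006 = fully home. Round, diameter 21, on the lamp's axis, standing 8 mm proud of the tail face when out and 2 mm when home. Sprung: starts to move at about 2 N, is fully home at about 7 N, comes back out by itself when let go.
- button_face (a point): centre of the outer face of the orange tail button; moves with the button
- charger: grey charging well, fixed to the bench, 92 x 84 mm foot, 106 mm tall. Origin: centre of its underside, z up. A round well of diameter 44 opens in the centre of its top and is 90 deep; the lamp's tail face rests on its floor at z 16, so that the barrel is hidden and only the lamp's head stands out, its lower edge 10 mm above the charger's top.
- stand: curing stand, fixed to the bench. Origin: centre of its underside, z up. Base 130 (x) x 110 (y) x 8; on four posts a 100 x 100 seat plate with its top at z 56 and a 36 mm light opening in its centre; a black shield collar stands on the plate, inside diameter 66, outside 74, top edge at z 96; amber shields at the +y and -y sides.
- stand_seat (a point): centre of the seat: middle of the light opening, on the seat plate's top face, at the bottom of the collar (40 mm below the collar's top edge); z up
- pendant: freshly glued blue glass pendant, 36 mm wide, 14 high, lying on the stand's base under the light opening; origin: centre of its underside; must not be disturbed
- can_mandrels: opened tin can, diameter 72, 105 tall, with dark steel mandrels standing up to 200 in it (mm); bystander, loose on the bench; origin: centre of its underside
- can_stringers: opened tin can, diameter 72, 105 tall, with coloured glass stringers standing up to 200 in it (mm); bystander, loose on the bench; origin: centre of its underside
- marver: graphite marver block 75 x 50 x 14 with a wooden handle along its -x; 150 mm long handle included, lies flat, 18 high (mm); bystander, loose on the bench; origin: centre of its underside
- reamer: small bead reamer with a dark wooden handle 85 x 18 x 18 and a brass pin along its +x, lies flat (mm); bystander, loose on the bench; origin: centre of its underside
- bead_tray: low wooden tray 85 x 60 x 18 with loose-looking beads in it (mm); bystander, loose on the bench; origin: centre of its underside
- glue_bottle: small amber glue bottle, diameter 32, 85 tall (mm); bystander, loose on the bench; origin: centre of its underside
- tongs: steel tweezers lying flat, 140 long, 28 wide, 9 high (mm); bystander, loose on the bench; origin: centre of its underside

How it is judged:
By the outcome, as a careful person would: the job done as asked, in the order asked, and still so for the second after the job is handed in, with the robot touching nothing.
It also fails if it takes over 72 s, if anything falls off the work surface, if the arm or the gripper's body presses on something with over 40 N, if the wrist force passes 120 N, or if a joint passes its speed limit or range.

## Working session

There is one attempt and no reset: what is moved stays moved. The work goes in short steps, Python scripts to look and compute and a tool call to move; the robot and the scene stay as the last step left them, time stands still between calls to the robot, and variables do not carry over. Pictures are saved under pics/ and viewed, at most 10 in all, crops included, and the job is handed in when it is done.

Besides the shell and the picture viewer there is one more tool, called by a JSON object that holds its "method" and its "body". jog_arm: Moves the arm, as the interface text tells. Its arguments: {"type":"object","properties":{"deltas":{"type":"array","items":{"type":"array"}},"squeeze":{"type":"number"}},"required":["deltas"]}

```bash
mkdir -p pics
python3 - <<'E'
from station import ctrl
import cv2,numpy as np
o=ctrl.get_obs()
print({k:np.round(v,3).tolist() for k,v in o.items()},ctrl.hold_point_z)
for n in("top","side","wrist"):
    c=ctrl.get_calibration(n); print(n,np.round(c["K"],1).tolist(),c["dist_coeffs"],np.round(c["extrinsics"],3).tolist())
    cv2.imwrite(f"pics/{n}0.png",ctrl.get_image(n)[:,:,::-1])
E
```

```text
{'t': 0.0, 'q': [-1.431, 0.053, 1.614, -0.0, 1.476, -0.119], 'dq': [0.0, -0.0, -0.0, 0.001, 0.001, -0.0], 'effort': [-0.001, -39.369, -37.017, -0.0, 0.007, -0.0], 'tool_pos': [0.16, -0.604, 0.23], 'tool_rot': [-3.113, -0.405, 0.0], 'contact_force': [-0.368, 0.866, 0.54], 'wrist_torque': [-0.018, -0.012, 0.007], 'grip_force': 0.0, 'opening': 0.086} 0.0187
top [[382.3, 0.0, 254.3], [0.0, 382.3, 199.3], [0.0, 0.0, 1.0]] [-0.01396261  0.          0.          0.          0.        ] [[-0.027, -1.0, 0.015, 0.009], [-0.996, 0.026, -0.087, 0.581], [0.087, -0.017, -0.996, 1.288], [0.0, 0.0, 0.0, 1.0]]
side [[491.0, 0.0, 255.9], [0.0, 491.0, 194.0], [0.0, 0.0, 1.0]] [-0.06937325  0.          0.          0.          0.        ] [[-0.701, -0.714, 0.011, 0.424], [-0.527, 0.506, -0.683, 0.372], [0.482, -0.484, -0.73, 1.186], [0.0, 0.0, 0.0, 1.0]]
wrist [[275.3, 0.0, 260.3], [0.0, 275.3, 191.4], [0.0, 0.0, 1.0]] [-0.04505714  0.          0.          0.          0.        ] [[0.256, -0.967, -0.002, -0.623], [-0.919, -0.244, 0.31, -0.04], [-0.3, -0.077, -0.951, 0.38], [0.0, 0.0, 0.0, 1.0]]
```

View pics/top0.png

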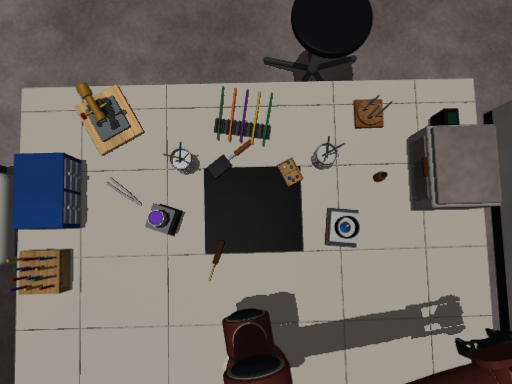

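View pics/side0.png

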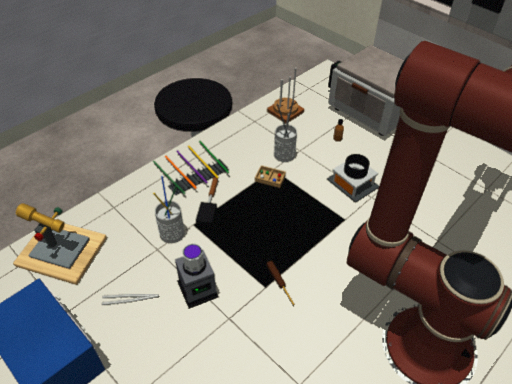

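The top view shows the charger with the violet lens at about (156,218), the stand with its black collar at (346,227), and a free dark mat around (250,210). The side view shows the same, with the lens at (193,252) and the collar at (356,166). Next I measure the lens and the collar rim.

```bash
cat > h.py <<'E'
import cv2,numpy as np
def ray(c,uv):
    R=c["extrinsics"][:3,:3];t=c["extrinsics"][:3,3]
    p=cv2.undistortPoints(np.array([[uv]],float),c["K"],c["dist_coeffs"])[0,0]
    d=R.T@np.r_[p,1]; return -R.T@t,d/np.linalg.norm(d)
def onz(c,uv,z):
    o,d=ray(c,uv); return o+d*(z-o[2])/d[2]
def tri(a,b):
    (o1,d1),(o2,d2)=a,b
    s=np.linalg.lstsq(np.c_[d1,-d2],o2-o1,rcond=None)[0]
    p,q=o1+s[0]*d1,o2+s[1]*d2
    return (p+q)/2,np.linalg.norm(p-q)
def blob(m):
    n,l,s,c=cv2.connectedComponentsWithStats(m.astype(np.uint8)); i=1+s[1:,4].argmax(); return c[i],s[i],l==i
E
python3 - <<'E'
from h import *
from station import ctrl
R={}
for n,box in(("top",(130,190,195,250)),("side",(165,225,230,290))):
    im=cv2.imread(f"pics/{n}0.png");c=ctrl.get_calibration(n)
    h=cv2.cvtColor(im,cv2.COLOR_BGR2HSV)
    m=(abs(h[...,0].astype(int)-135)<15)&(h[...,1]>100)&(h[...,2]>80)
    k=np.zeros_like(m);k[box[2]:box[3],box[0]:box[1]]=1
    ct,s,_=blob(m&k);print(n,ct,s,onz(c,ct,.166));R[n]=ray(c,ct)
print("lens",tri(R["top"],R["side"]))
# collar
R={}
for n,box in(("top",(325,370,205,250)),("side",(330,385,145,200))):
    im=cv2.imread(f"pics/{n}0.png");c=ctrl.get_calibration(n);h=cv2.cvtColor(im,cv2.COLOR_BGR2HSV)
    m=(h[...,2]<45);k=np.zeros_like(m);k[box[2]:box[3],box[0]:box[1]]=1
    ct,s,l=blob(m&k);print(n,ct,s)
    ys,xs=np.where(l)
    if n=="top":
        cn=max(cv2.findContours(l.astype(np.uint8),0,1)[0],key=cv2.contourArea);e=cv2.minEnclosingCircle(cn);print(e,onz(c,e[0],.09))
ims=[]
for n,x,y in(("top",140,190),("top",320,200),("side",165,225),("side",325,140)):
    ims.append(cv2.resize(cv2.imread(f"pics/{n}0.png")[y:y+65,x:x+65],(390,290),interpolation=2))
cv2.imwrite("pics/crop1.png",np.vstack([np.hstack(ims[:2]),np.hstack(ims[2:])]))
E
```

```text
top [155.07352941 217.33088235] [149 211  13  13 136] [0.52175857 0.29926149 0.166     ]
side [191.93370166 251.1160221 ] [184 245  17  14 181] [0.52054552 0.30019801 0.166     ]
lens (array([0.52173699, 0.29957912, 0.16429538]), np.float64(0.00027353008095415366))
top [347.18309859 226.66901408] [335 216  24  22 142]
((346.3648681640625, 226.6081085205078), 11.92396354675293) [ 0.47852948 -0.30295267  0.09      ]
side [356.27704485 166.16358839] [345 155  24  24 379]
```

View pics/crop1.png

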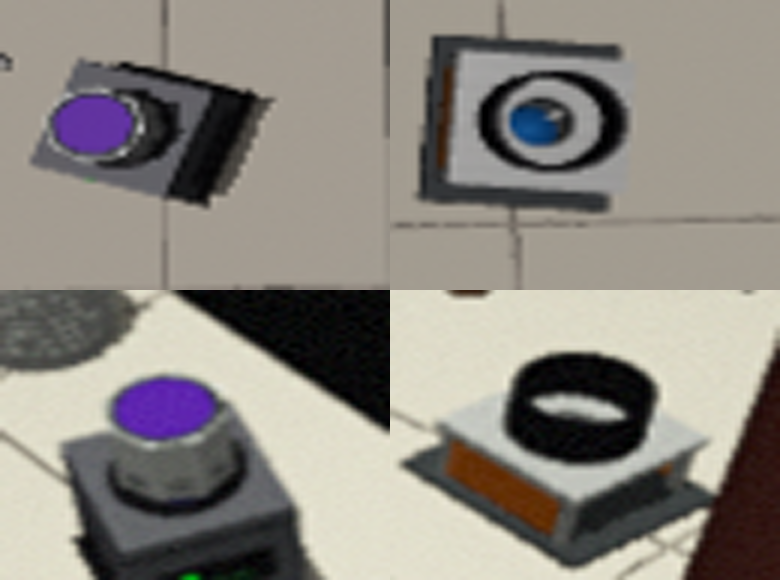

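Lens at (0.522, 0.300, 0.164), which matches the expected height of 0.166. Collar centre at about (0.479, -0.303). I'm moving now, and will look at the stand from close by on the way.

{"method": "jog_arm", "body": {"deltas": [[-1,[0.1,0.1,0.2],[0,0,0]],[-1,[0.2,0.2,0.3],[0,0,0]],[-1,[0.85,0.785,0.425],[0,0,0]],[-1,[0.85,0.785,0.425],[0,0,0]],[-1,[0.85,0.785,0.425],[0,0,0]],[-1,[0.85,0.785,0.425],[0,0,0]],[-1,[0.85,0.785,0.425],[0,0,0]],[-1,[0.85,0.785,0.425],[0,0,0]],[-1,[0.85,0.785,0.425],[0,0,0]],[-1,[0.85,0.785,0.425],[0,0,0]],[-1,[0.85,0.785,0.425],[0,0,0]],[-1,[0.85,0.785,0.425],[0,0,0]]], "squeeze": 60}}

```text
t: 1.15
tool_pos: [0.4968, -0.2923, 0.4]
tool_rot: [-3.115, -0.405, 0.0]
contact_force: [-0.3, -0.5, 0.9]
opening: 0.0854
grip_force: 0.0
```

```bash
cat >> h.py <<'E'
def snap(ctrl,name,fn):
    import json
    o=ctrl.get_obs(); c=ctrl.get_calibration(name); im=ctrl.get_image(name)
    cv2.imwrite(f"pics/{fn}.png",im[:,:,::-1]); np.savez(f"pics/{fn}.npz",**{k:np.array(v) for k,v in c.items()})
    with open("log.txt","a") as f: f.write(json.dumps([np.array(o["q"]).tolist(),np.array(o["tool_pos"]).tolist(),np.array(o["tool_rot"]).tolist()])+"\n")
    return o,c,im[:,:,::-1].copy()
E
python3 - <<'E'
from h import *
from station import ctrl
o,c,im=snap(ctrl,"wrist","w_stand"); print(np.round(o["q"],3))
E
```

```text
[-0.661 -0.107  1.494 -0.     1.755  0.651]
```

{"method": "jog_arm", "body": {"deltas": [[-1,[0.1375,1,0],[0,0,0.04]],[-1,[0.1375,1,0],[0,0,0.083]],[-1,[0.1375,1,0],[0,0,0.083]],[-1,[0.1375,1,0],[0,0,0.083]],[-1,[0.1375,1,0],[0,0,0.083]],[-1,[0.1375,1,0],[0,0,0.083]],[-1,[0.1375,1,0],[0,0,0.083]],[-1,[0.1375,1,0],[0,0,0.083]],[-1,[0.1375,1,0],[0,0,0.083]],[-1,[0.1375,1,0],[0,0,0.083]]]}}

```text
t: 2.03
tool_pos: [0.5503, 0.1092, 0.3994]
tool_rot: [-3.034, -0.81, 0.0]
contact_force: [0.5, -0.5, -0.4]
opening: 0.0859
grip_force: 0.0
```

{"method": "jog_arm", "body": {"deltas": [[-1,[0,0.52,0],[0,0,0]],[-1,[0,0.52,0],[0,0,0]],[-1,[0,0.52,0],[0,0,0]],[-1,[0,0.52,0],[0,0,0]],[-1,[0,0.52,0],[0,0,0]],[-1,[0,0.52,0],[0,0,0]],[-1,[0,0.52,0],[0,0,0]]]}}

```text
t: 2.62
tool_pos: [0.5501, 0.3159, 0.3985]
tool_rot: [3.034, 0.812, -0.003]
contact_force: [0.2, 0.4, -1.2]
opening: 0.0852
grip_force: 0.0
```

Run:
```python
from h import *
from station import ctrl
o,c,im=snap(ctrl,"wrist","w_lamp"); print(np.round(o["q"],3),o["tool_pos"],o["tool_rot"])
a=cv2.imread("pics/w_stand.png")
h=cv2.cvtColor(im,cv2.COLOR_BGR2HSV)
m=(abs(h[...,0].astype(int)-135)<15)&(h[...,1]>100)&(h[...,2]>80)
ct,s,l=blob(m);print(ct,s,onz(c,ct,.166))
x,y=int(ct[0])-50,int(ct[1])-50
crop=cv2.resize(im[max(y,0):y+100,max(x,0):x+100],(400,400),interpolation=2)
cv2.imwrite("pics/v2.png",np.hstack([cv2.resize(a,(400,400)),crop]))
```

```text
[ 0.404  0.031  1.361 -0.     1.751  1.452] [0.55007749 0.31587025 0.39854702] [ 3.03427609  0.81225298 -0.00307521]
[481.87591241  78.7080292 ] [453  44  59  68 274] [0.79194276 0.12109772 0.166     ]
```

View pics/v2.png

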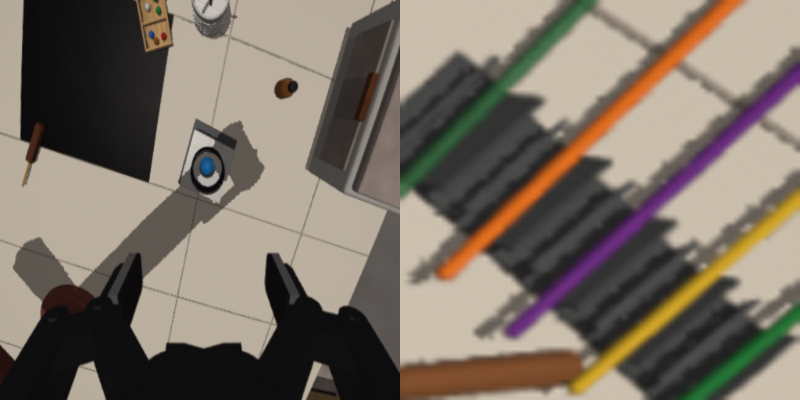

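The left half (the stand) shows the collar at about (265,163) in full pixels. The right crop locked onto a glass rod by mistake, so I'm restricting the search to the expected place.

Run:
```python
from h import *
def load(n): return cv2.imread(f"pics/{n}.png"),dict(np.load(f"pics/{n}.npz"))
def proj(c,p): 
    R=c["extrinsics"]; return cv2.projectPoints(np.array([p],float),cv2.Rodrigues(R[:3,:3])[0],R[:3,3],c["K"],c["dist_coeffs"])[0][0,0]
im,c=load("w_lamp");p=proj(c,[.522,.2995,.166]);print(p)
h=cv2.cvtColor(im,cv2.COLOR_BGR2HSV)
m=(abs(h[...,0].astype(int)-135)<15)&(h[...,1]>100)&(h[...,2]>60)
k=np.zeros_like(m);x,y=p.astype(int);k[y-40:y+40,x-40:x+40]=1
ct,s,l=blob(m&k);print(ct,s,onz(c,ct,.166))
x,y=ct.astype(int)
crop1=cv2.resize(im[y-45:y+45,x-45:x+45],(400,400),interpolation=2)
# collar
im,c=load("w_stand");p=proj(c,[.4785,-.303,.096]);print(p)
h=cv2.cvtColor(im,cv2.COLOR_BGR2HSV);x,y=p.astype(int)
m=h[...,2]<50;k=np.zeros_like(m);k[y-40:y+40,x-40:x+40]=1
ct,s,l=blob(m&k);
cn=max(cv2.findContours(l.astype(np.uint8),0,1)[0],key=cv2.contourArea);e=cv2.fitEllipse(cv2.convexHull(cn));print(ct,s,e,onz(c,e[0],.086))
# pendant
m=(abs(h[...,0].astype(int)-107)<10)&(h[...,1]>120);ct,s,_=blob(m&k);print("pendant",ct,onz(c,ct,.01))
cv2.imwrite("pics/v3.png",np.hstack([crop1,cv2.resize(im[y-45:y+45,x-45:x+45],(400,400),interpolation=2)]))
```

```text
[260.80262385 184.40872051]
[259.84982332 183.87279152] [247 171  27  27 566] [0.52201244 0.30106939 0.166     ]
[264.15263735 165.25292676]
[265.83695652 165.49637681] [244 142  44  44 552] ((265.3204650878906, 163.28526306152344), (43.17510223388672, 44.4106330871582), 22.30883026123047) [ 0.48015183 -0.30473213  0.086     ]
pendant [264.63709677 159.14516129] [ 0.47224307 -0.30682196  0.01      ]
```

View pics/v3.png

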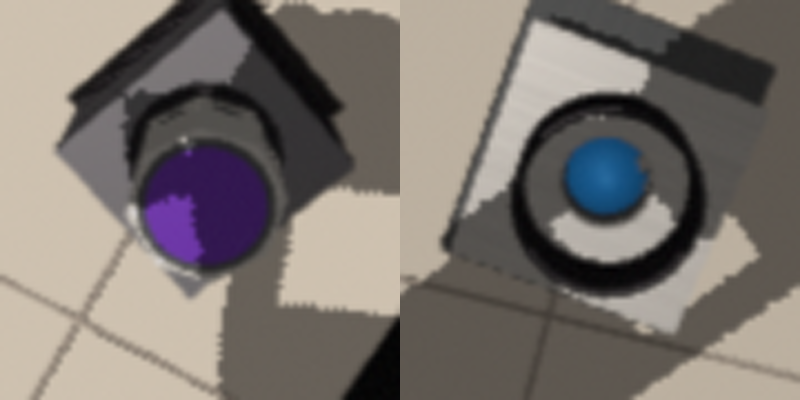

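Run:
```python
from h import *
im=cv2.imread("pics/w_lamp.png")[155:203,236:284]; b=cv2.imread("pics/side0.png")[240:276,174:210]
f=lambda a:cv2.resize((255*(a/255.)**.6).astype(np.uint8),(400,400),interpolation=cv2.INTER_CUBIC)
cv2.imwrite("pics/v4.png",np.hstack([f(im),f(b)]))
```

```text
(no output)
```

View pics/v4.png

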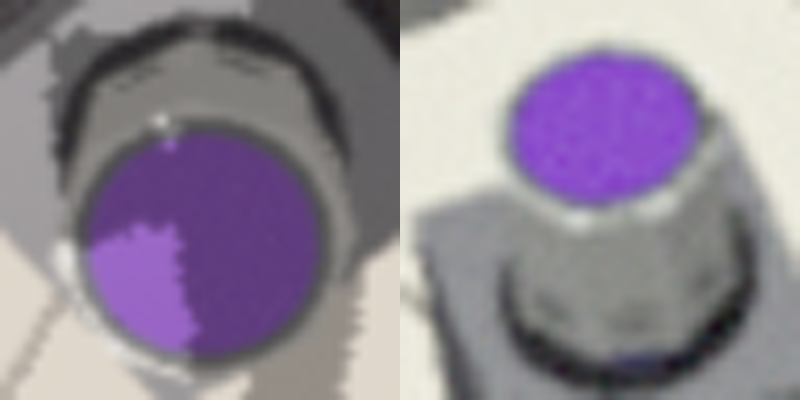

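In the left crop, the corners of the head's lower edge show at (205,38), (97,85) and (301,79). I cast them onto z = 0.116 to get the octagon's yaw.

```bash
python3 - <<'E'
from h import *
c=dict(np.load("pics/w_lamp.npz"))
for u,v in((205,38),(97,85),(301,79)):
    p=onz(c,(236+u/8.333-.5,155+v/8.333-.5),.116); d=p[:2]-[.522,.3005]; print(p,np.hypot(*d),np.degrees(np.arctan2(d[1],d[0])))
E
cat log.txt
```

```text
[0.54435948 0.31357381 0.116     ] 0.02590117727313931 30.315246126783293
[0.52636578 0.32676221 0.116     ] 0.026622617081648682 80.56156869739013
[0.54660801 0.29395117 0.116     ] 0.025464509379277668 -14.90248530230418
[[-0.6608774366884098, -0.10684555588130482, 1.4935242964186053, -6.64258266604674e-05, 1.7551375509196643, 0.651072146105887], [0.4967675506077507, -0.2922767472228547, 0.4000458869263478], [-3.1152083136581035, -0.4054278233276004, 0.0003200536464926416]]
[[0.40409682800091656, 0.03125112768243822, 1.361459745379695, -0.00019909598415890413, 1.7508879856345834, 1.451737919963441], [0.5500774878197607, 0.31587024721073753, 0.39854701671486076], [3.034276086164733, 0.8122529821252434, -0.003075209718818242]]
```

Corner radius is 26 mm as expected. The yaws fit corners at about 31.5° + 45k, so the flats face 9° and 54°. I will grasp the head at azimuth 9° with the tool tilted 45°.

```bash
cat >> h.py <<'E'
from scipy.spatial.transform import Rotation as Ro
def tool(az,tilt,flip=False):
    "tool z points along azimuth az (deg), tilt deg from straight down; x on upper side (flip: lower)"
    a,t=np.radians(az),np.radians(tilt); e=np.array([np.cos(a),np.sin(a),0]);u=np.array([0,0,1.])
    z=e*np.sin(t)-u*np.cos(t); x=(e*np.cos(t)+u*np.sin(t))*(-1 if flip else 1)
    return Ro.from_matrix(np.c_[x,np.cross(z,x),z])
def go(ctrl,hold,R,back=0.,hz=.0187):
    o=ctrl.get_obs(); R0=Ro.from_rotvec(o["tool_rot"])
    tcp=np.array(hold)+R.as_matrix()[:,2]*(hz-back)
    d=(tcp-o["tool_pos"])/.4; w=(R*R0.inv()).as_rotvec()/np.pi
    print("shift",np.round(d,4),"turn",np.round(w,4),"rows",round(np.linalg.norm(d)*.4/.0417,1),round(np.linalg.norm(w)*180/7.16,1))
E
python3 - <<'E'
from h import *
from station import ctrl
print(ctrl.get_obs()["tool_pos"])
go(ctrl,[.522,.3005,.143],tool(9,45),.13)
go(ctrl,[.522,.3005,.143],tool(9,45),0)
E
```

```text
[0.55043847 0.31444207 0.39895434]
shift [-0.2654 -0.0656 -0.4431] turn [ 0.0838 -0.2375 -0.1097] rows 5.0 6.9
shift [-0.0384 -0.0297 -0.6729] turn [ 0.0838 -0.2375 -0.1097] rows 6.5 6.9
```

{"method": "jog_arm", "body": {"deltas": [[-1,[-0.265,-0.066,-0.1],[0.042,-0.119,-0.055]],[-1,[-0.265,-0.066,-0.1],[0.084,-0.2375,-0.11]],[-1,[-0.265,-0.066,-0.15],[0.084,-0.2375,-0.11]],[-1,[-0.265,-0.066,-0.443],[0.084,-0.2375,-0.11]],[-1,[-0.265,-0.066,-0.443],[0.084,-0.2375,-0.11]],[-1,[-0.265,-0.066,-0.443],[0.084,-0.2375,-0.11]],[-1,[-0.265,-0.066,-0.443],[0.084,-0.2375,-0.11]],[-1,[-0.265,-0.066,-0.443],[0.084,-0.2375,-0.11]],[-1,[-0.265,-0.066,-0.443],[0.084,-0.2375,-0.11]],[-1,[-0.265,-0.066,-0.443],[0.084,-0.2375,-0.11]],[-1,[-0.265,-0.066,-0.443],[0.084,-0.2375,-0.11]]]}}

```text
t: 3.58
tool_pos: [0.4475, 0.2882, 0.2286]
tool_rot: [-2.832, -0.217, -1.185]
contact_force: [0.4, 0.7, -0.3]
opening: 0.0853
grip_force: 0.0
```

Run:
```python
from h import *
from station import ctrl
o,c,im=snap(ctrl,"wrist","w_pre"); print(np.round(o["q"],3),o["tool_pos"],o["contact_force"])
go(ctrl,[.522,.3005,.143],tool(9,45),.13)
go(ctrl,[.522,.3005,.143],tool(9,45),0)
h=cv2.cvtColor(im,cv2.COLOR_BGR2HSV)
m=(abs(h[...,0].astype(int)-135)<15)&(h[...,1]>100)&(h[...,2]>60); m[:, :130]=0;m[:,380:]=0
ct,s,l=blob(m);print(ct,s,onz(c,ct,.166))
cv2.imwrite("pics/v5.png",im)
```

```text
[ 0.589 -0.61   2.292 -0.443  0.765  2.218] [0.44752092 0.28824611 0.22860433] [ 0.40261211  0.70651505 -0.32450592]
shift [-0.0078 -0.0001 -0.0161] turn [-0.0017  0.002   0.0008] rows 0.2 0.1
shift [ 0.2192  0.0358 -0.2459] turn [-0.0017  0.002   0.0008] rows 3.2 0.1
[260.17846154 184.50692308] [ 239  166   43   38 1300] [0.52130671 0.30069515 0.166     ]
```

View pics/v5.png

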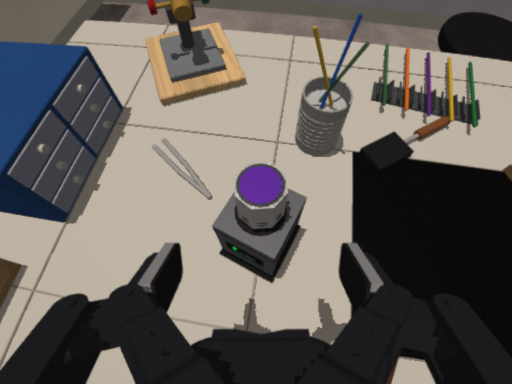

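The lens sits at (260,185), centred between the open fingers, and casts to (0.521, 0.301). A flat faces the tool. Going in and closing.

{"method": "jog_arm", "body": {"deltas": [[-1,[0.05,0.009,-0.057],[0,0,0]],[-1,[0.1,0.017,-0.113],[0,0,0]],[-1,[0.16,0.027,-0.18],[0,0,0]],[-1,[0.2,0.034,-0.225],[0,0,0]],[-1,[0.217,0.036,-0.244],[-0.001,0.002,0]],[-1,[0.217,0.036,-0.244],[-0.001,0.002,0]],[1,[0.217,0.036,-0.244],[-0.001,0.002,0]],[1,[0.217,0.036,-0.244],[-0.001,0.002,0]],[1,[0.217,0.036,-0.244],[-0.001,0.002,0]],[1,[0.217,0.036,-0.244],[-0.001,0.002,0]],[1,[0.217,0.036,-0.244],[-0.001,0.002,0]],[1,[0.217,0.036,-0.244],[-0.001,0.002,0]]], "squeeze": 60}}

```text
t: 4.63
tool_pos: [0.5324, 0.3027, 0.1276]
tool_rot: [-2.839, -0.222, -1.175]
contact_force: [-0.5, -1.0, 5.2]
opening: 0.0471
grip_force: 62.1
```

{"method": "jog_arm", "body": {"deltas": [[1,[0,0,0],[0,0,0]],[1,[0,0,0],[0,0,0]],[1,[0,0,0],[0,0,0]]]}}

```text
t: 4.88
tool_pos: [0.5326, 0.3027, 0.1276]
tool_rot: [-2.84, -0.222, -1.175]
contact_force: [0.1, -1.0, 6.7]
opening: 0.0475
grip_force: 62.2
```

Opening is 47.5 mm, so it holds the flats. Lifting straight up by 0.18 m.

{"method": "jog_arm", "body": {"deltas": [[1,[0,0,0.02],[0,0,0]],[1,[0,0,0.05],[0,0,0]],[1,[0,0,0.1],[0,0,0]],[1,[0,0,0.15],[0,0,0]],[1,[0,0,0.2],[0,0,0]],[1,[0,0,0.25],[0,0,0]],[1,[0,0,0.3],[0,0,0]],[1,[0,0,0.35],[0,0,0]],[1,[0,0,0.4],[0,0,0]],[1,[0,0,0.45],[0,0,0]]]}}

```text
t: 5.72
tool_pos: [0.53, 0.3015, 0.3033]
tool_rot: [-2.847, -0.223, -1.163]
contact_force: [0.5, 0.2, -2.8]
opening: 0.0476
grip_force: 62.3
```

Run:
```python
from h import *
from station import ctrl
o,c,im=snap(ctrl,"side","s_lift"); print(np.round(o["q"],3),o["tool_pos"],o["contact_force"],o["opening"])
cv2.imwrite("pics/v6.png",im)
# target: lamp lying lens inward, hold height .03, roll 180, azimuth 0
go(ctrl,[.52,.03,.25],tool(0,45,True))
# where tail etc.
im=cv2.imread("pics/top0.png");c=ctrl.get_calibration("top")
for uv in((205,167),(302,167),(302,253),(205,253),(216,275),(220,242),(215,165),(290,172)): print(uv,onz(c,uv,0)[:2].round(3))
```

```text
[ 0.506 -0.434  2.048 -0.338  0.813  2.062] [0.52996465 0.30148556 0.30333412] [ 0.51147505  0.24803811 -2.80635983] 0.04761665120575459
shift [ 0.0034 -0.6813 -0.1838] turn [-0.6812 -0.054   0.6816] rows 6.8 24.3
(205, 167) [0.702 0.163]
(302, 167) [ 0.694 -0.179]
(302, 253) [ 0.392 -0.167]
(205, 253) [0.402 0.168]
(216, 275) [0.326 0.132]
(220, 242) [0.438 0.116]
(215, 165) [0.708 0.128]
(290, 172) [ 0.677 -0.136]
```

View pics/v6.png

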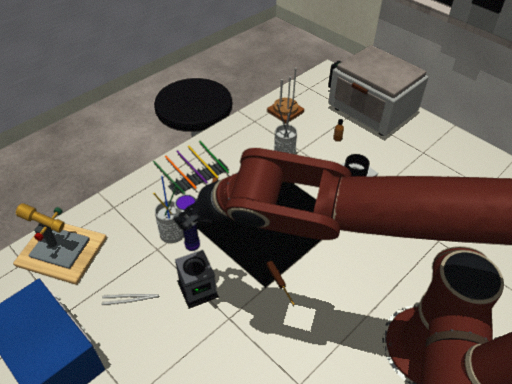

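The lamp is out of the well and hangs straight at (188,215). Next I roll it about the tool axis over the mat, in two stages.

Run:
```python
from h import *
from station import ctrl
for r in(-45,-90): go(ctrl,[.54,.15,.32],tool(4,43)*Ro.from_euler("z",r,degrees=True))
```

```text
shift [ 0.0522 -0.3791 -0.0099] turn [-0.1736 -0.0094  0.153 ] rows 3.7 5.8
shift [ 0.0522 -0.3791 -0.0099] turn [-0.3436 -0.0307  0.3351] rows 3.7 12.1
```

{"method": "jog_arm", "body": {"deltas": [[1,[0.01,-0.08,0],[-0.029,-0.0016,0.0255]],[1,[0.02,-0.16,0],[-0.058,-0.003,0.051]],[1,[0.03,-0.22,0],[-0.087,-0.005,0.077]],[1,[0.04,-0.28,0],[-0.116,-0.006,0.102]],[1,[0.045,-0.32,0],[-0.145,-0.008,0.128]],[1,[0.05,-0.36,0],[-0.174,-0.009,0.153]],[1,[0.052,-0.379,-0.01],[-0.202,-0.013,0.183]],[1,[0.052,-0.379,-0.01],[-0.23,-0.017,0.213]],[1,[0.052,-0.379,-0.01],[-0.259,-0.02,0.244]],[1,[0.052,-0.379,-0.01],[-0.287,-0.024,0.274]],[1,[0.052,-0.379,-0.01],[-0.315,-0.027,0.305]],[1,[0.052,-0.379,-0.01],[-0.344,-0.031,0.335]]]}}

```text
t: 6.77
tool_pos: [0.551, 0.1503, 0.2978]
tool_rot: [1.819, 1.786, 0.756]
contact_force: [-0.3, 0.4, -3.5]
opening: 0.0473
grip_force: 63.1
```

Run:
```python
from h import *
from station import ctrl
o=ctrl.get_obs();print(np.round(o["q"],3),o["contact_force"],o["opening"])
for r,p in((-135,[.555,.07,.28]),(180,[.57,0,.2])): go(ctrl,p,tool(0,42)*Ro.from_euler("z",r,degrees=True))
```

```text
[ 0.172 -0.571  2.139 -0.1    0.832  0.229] [-0.33458268  0.44935988 -3.51324939] 0.047296723849976956
shift [ 0.0413 -0.2007 -0.0793] turn [-0.1856 -0.0017  0.1842] rows 2.1 6.6
shift [ 0.0788 -0.3757 -0.2793] turn [-0.3524 -0.0078  0.3704] rows 4.6 12.9
```

{"method": "jog_arm", "body": {"deltas": [[1,[0.01,-0.04,0],[-0.03,0,0.03]],[1,[0.02,-0.08,-0.01],[-0.06,0,0.06]],[1,[0.03,-0.12,-0.03],[-0.09,0,0.09]],[1,[0.035,-0.16,-0.05],[-0.12,-0.001,0.119]],[1,[0.041,-0.2,-0.08],[-0.15,-0.001,0.149]],[1,[0.048,-0.24,-0.12],[-0.18,-0.002,0.179]],[1,[0.055,-0.28,-0.16],[-0.21,-0.003,0.21]],[1,[0.062,-0.32,-0.2],[-0.238,-0.004,0.242]],[1,[0.07,-0.36,-0.24],[-0.267,-0.005,0.274]],[1,[0.079,-0.376,-0.279],[-0.295,-0.006,0.306]],[1,[0.079,-0.376,-0.279],[-0.324,-0.007,0.338]],[1,[0.079,-0.376,-0.279],[-0.352,-0.008,0.37]]]}}

```text
t: 7.77
tool_pos: [0.5812, -0.0001, 0.1838]
tool_rot: [0.148, 2.413, 0.065]
contact_force: [-0.2, -0.6, -2.6]
opening: 0.047
grip_force: 63.2
```

Run:
```python
from h import *
from station import ctrl
o=ctrl.get_obs();print(np.round(o["q"],3),o["contact_force"],o["opening"])
go(ctrl,[.57,0,.06],tool(0,42,True))
go(ctrl,[.57,0,.025],tool(0,42,True))
```

```text
[-0.193 -0.447  2.243  0.225  0.643 -1.773] [-0.18795082 -0.63851879 -2.56610163] 0.04698857524352684
shift [ 3.300e-03  3.000e-04 -3.443e-01] turn [-0.028  -0.0026  0.0283] rows 3.3 1.0
shift [ 3.300e-03  3.000e-04 -4.318e-01] turn [-0.028  -0.0026  0.0283] rows 4.1 1.0
```

{"method": "jog_arm", "body": {"deltas": [[1,[0,0,-0.08],[-0.014,-0.001,0.014]],[1,[0.003,0,-0.16],[-0.028,-0.0026,0.028]],[1,[0.003,0,-0.24],[-0.028,-0.0026,0.028]],[1,[0.003,0,-0.3],[-0.028,-0.0026,0.028]],[1,[0.003,0,-0.35],[-0.028,-0.0026,0.028]],[1,[0.003,0,-0.38],[-0.028,-0.0026,0.028]],[1,[0.003,0,-0.38],[-0.028,-0.0026,0.028]]]}}

```text
t: 8.35
tool_pos: [0.5801, 0.0012, 0.0305]
tool_rot: [0.006, 2.412, 0.006]
contact_force: [-1.3, 0.6, -3.9]
opening: 0.0476
grip_force: 63.2
```

{"method": "jog_arm", "body": {"deltas": [[1,[0,0,-0.01],[0,0,0]],[1,[0,0,-0.02],[0,0,0]],[1,[0,0,-0.03],[0,0,0]],[1,[0,0,-0.03],[0,0,0]]]}}

```text
t: 8.68
tool_pos: [0.5851, 0.0001, 0.0254]
tool_rot: [0.006, 2.4, 0.002]
contact_force: [-0.5, -0.6, -3.2]
opening: 0.0475
grip_force: 63.3
```

Run:
```python
from h import *
from station import ctrl
o,c,im=snap(ctrl,"side","s_lay"); print(np.round(o["q"],3),o["contact_force"],o["opening"])
go(ctrl,[.57,0,.025],tool(0,42,True))
cv2.imwrite("pics/v7.png",cv2.resize(im[130:330,150:400],(750,600)))
```

```text
[-0.188 -0.128  2.312  0.521  0.257 -2.212] [-0.47449749 -0.56132545 -3.15111382] 0.0475484670316821
shift [-0.0068 -0.     -0.0365] turn [-0.001   0.003   0.0012] rows 0.4 0.1
```

View pics/v7.png

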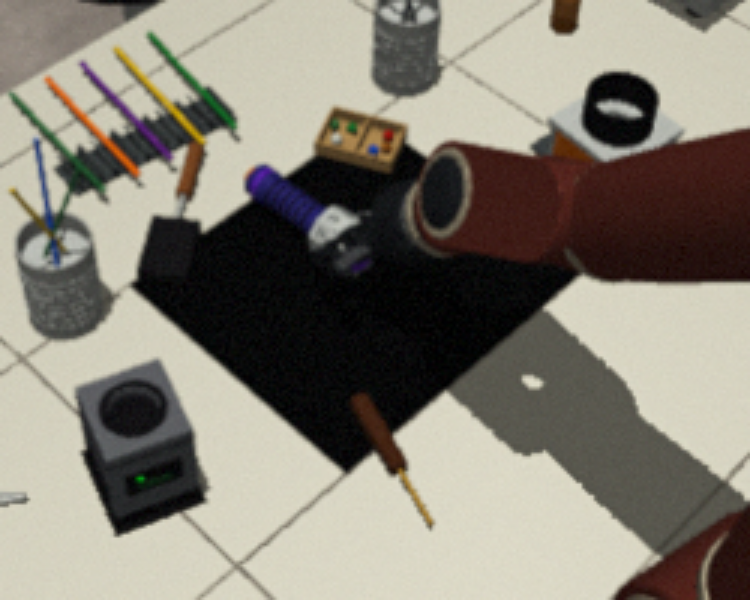

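The lamp is held level over the mat, tail outward at (258,185) and head at (340,235), clear of the marver and tray. Lowering the last 15 mm.

{"method": "jog_arm", "body": {"deltas": [[1,[-0.003,0,-0.008],[0,0,0]],[1,[-0.003,0,-0.016],[0,0,0]],[1,[-0.003,0,-0.024],[0,0,0]],[1,[-0.003,0,-0.028],[0,0,0]],[1,[-0.003,0,-0.03],[0,0,0]]]}}

```text
t: 9.15
tool_pos: [0.5849, -0.0003, 0.0145]
tool_rot: [0.007, 2.397, 0.001]
contact_force: [-4.9, 1.0, 5.0]
opening: 0.0469
grip_force: 64.1
```

{"method": "jog_arm", "body": {"deltas": [[1,[0,0,-0.004],[0,0,0]],[1,[0,0,-0.006],[0,0,0]]]}}

```text
t: 9.32
tool_pos: [0.5866, -0.0007, 0.0143]
tool_rot: [0.007, 2.393, -0.0]
contact_force: [-9.6, 0.7, 15.4]
opening: 0.0474
grip_force: 64.9
```

Touched. Releasing, then moving straight up.

{"method": "jog_arm", "body": {"deltas": [[1,[0,0,0.006],[0,0,0]],[-1,[0,0,0.006],[0,0,0]],[-1,[0,0,0.006],[0,0,0]],[-1,[0,0,0.006],[0,0,0]],[-1,[0,0,0.006],[0,0,0]],[-1,[0,0,0.006],[0,0,0]],[-1,[0,0,0.03],[0,0,0]],[-1,[0,0,0.08],[0,0,0]],[-1,[0,0,0.16],[0,0,0]],[-1,[0,0,0.26],[0,0,0]],[-1,[0,0,0.36],[0,0,0]],[-1,[0,0,0.46],[0,0,0]]]}}

```text
t: 10.32
tool_pos: [0.5832, -0.0, 0.1963]
tool_rot: [0.006, 2.4, 0.001]
contact_force: [1.2, 0.3, -0.4]
opening: 0.0854
grip_force: 0.0
```

Run:
```python
from h import *
from station import ctrl
o=ctrl.get_obs();print(np.round(o["q"],3),o["tool_pos"],o["opening"],o["contact_force"])
# tail side: pre-pose: az 180 pointing inward, x on upper side
for az,ti,p in((0,0,[.62,0,.25]),(180,42,[.645,0,.12]),):
    R=tool(az,ti,az==0); go(ctrl,p,R); print(R.as_matrix().round(2).tolist())
```

```text
[-0.189 -0.463  2.238  0.211  0.645 -1.875] [ 5.83208938e-01 -4.83924036e-05  1.96336495e-01] 0.08535054620224275 [ 1.21774292  0.27661865 -0.36738528]
shift [0.092  0.0001 0.0874] turn [-0.0004  0.236   0.0016] rows 1.2 5.9
[[-1.0, -0.0, 0.0], [0.0, 1.0, 0.0], [-0.0, 0.0, -1.0]]
shift [ 1.232e-01  1.000e-04 -2.256e-01] turn [3.000e-04 4.694e-01 1.800e-03] rows 2.5 11.8
[[-0.74, 0.0, -0.67], [0.0, 1.0, 0.0], [0.67, 0.0, -0.74]]
```

{"method": "jog_arm", "body": {"deltas": [[-1,[0.03,0,0.05],[0,0.04,0]],[-1,[0.06,0,0.087],[0,0.08,0]],[-1,[0.092,0,0.087],[0,0.12,0]],[-1,[0.092,0,0.087],[0,0.16,0]],[-1,[0.092,0,0.087],[0,0.2,0]],[-1,[0.092,0,0.087],[0,0.236,0]],[-1,[0.092,0,0.087],[0,0.236,0]],[-1,[0.092,0,0.087],[0,0.236,0]]]}}

```text
t: 10.98
tool_pos: [0.6214, -0.0, 0.2283]
tool_rot: [0.007, 3.141, 0.0]
contact_force: [-0.3, -0.7, -0.3]
opening: 0.0852
grip_force: 0.0
```

Run:
```python
from h import *
from station import ctrl
o,c,im=snap(ctrl,"wrist","w_lay"); print(np.round(o["q"],3),o["tool_pos"])
h=cv2.cvtColor(im,cv2.COLOR_BGR2HSV)
k=np.zeros(im.shape[:2],bool)
p=cv2.projectPoints(np.array([[.64,0,.02]]),cv2.Rodrigues(c["extrinsics"][:3,:3])[0],c["extrinsics"][:3,3],c["K"],c["dist_coeffs"])[0][0,0];print(p)
x,y=p.astype(int);k[max(y-90,0):y+90,x-90:x+90]=1
m=(abs(h[...,0].astype(int)-130)<17)&(h[...,1]>70)&(h[...,2]>25)&k
ct,s,l=blob(m);print(ct,s,onz(c,ct,.02))
r=cv2.minAreaRect(np.argwhere(l)[:,::-1].astype(np.float32));bx=cv2.boxPoints(r);print([onz(c,b,.02).round(4).tolist() for b in bx])
for b in bx: cv2.circle(im,tuple(int(v) for v in b),2,(0,255,0),-1)
cv2.imwrite("pics/v8.png",im)
```

```text
[-0.12   0.046  1.625  0.     1.471 -1.686] [ 6.21416002e-01 -6.29064940e-06  2.28301532e-01]
[259.91686566 179.67467572]
[259.48880179 187.53191489] [ 245  152   30   72 1786] [ 6.50877589e-01 -6.29834485e-04  2.00000000e-02]
[[0.6031, -0.0189, 0.02], [0.6027, 0.0171, 0.02], [0.7026, 0.0196, 0.02], [0.703, -0.0195, 0.02]]
```

View pics/v8.png

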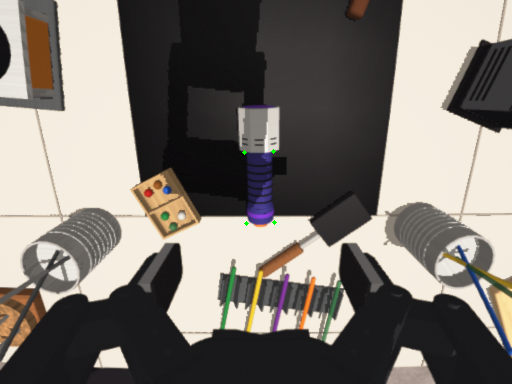

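The lamp lies along x at y ≈ 0 with its tail at x ≈ 0.701, at pixel (260,222); the neck is at about (259,152). Regrasping the barrel with the tool tilted inward.

Run:
```python
from h import *
from station import ctrl
go(ctrl,[.65,0,.10],tool(180,48)); go(ctrl,[.65,0,.025],tool(180,48))
```

```text
shift [ 3.88e-02 -1.00e-04 -3.53e-01] turn [0.0006 0.2669 0.0014] rows 3.4 6.7
shift [ 3.880e-02 -1.000e-04 -5.405e-01] turn [0.0006 0.2669 0.0014] rows 5.2 6.7
```

{"method": "jog_arm", "body": {"deltas": [[-1,[0.04,0,0],[0,0.038,0]],[-1,[0.04,0,-0.02],[0,0.076,0]],[-1,[0.04,0,-0.06],[0,0.114,0]],[-1,[0.04,0,-0.12],[0,0.152,0]],[-1,[0.04,0,-0.18],[0,0.19,0]],[-1,[0.04,0,-0.24],[0,0.228,0]],[-1,[0.039,0,-0.3],[0,0.267,0]],[-1,[0.039,0,-0.353],[0,0.267,0]],[-1,[0.039,0,-0.353],[0,0.267,0]]]}}

```text
t: 11.78
tool_pos: [0.6319, 0.0003, 0.0803]
tool_rot: [-0.005, -2.291, 0.001]
contact_force: [-0.8, 0.8, -0.6]
opening: 0.0858
grip_force: 0.0
```

Run:
```python
from h import *
from station import ctrl
o=ctrl.get_obs();print(np.round(o["q"],3),o["tool_pos"],o["contact_force"])
go(ctrl,[.65,0,.025],tool(180,48))
```

```text
[-0.088  0.751  1.144 -0.076  2.094 -1.663] [6.31860835e-01 2.68357490e-04 8.03455268e-02] [-0.77525213  0.78184387 -0.6096898 ]
shift [ 0.0106 -0.0007 -0.1696] turn [ 0.0007 -0.004   0.001 ] rows 1.6 0.1
```

{"method": "jog_arm", "body": {"deltas": [[-1,[0.01,0,-0.05],[0,-0.004,0]],[-1,[0.01,0,-0.1],[0,-0.004,0]],[-1,[0.01,0,-0.14],[0,-0.004,0]],[-1,[0.01,0,-0.16],[0,-0.004,0]],[-1,[0.01,0,-0.168],[0,-0.004,0]],[-1,[0.01,0,-0.168],[0,-0.004,0]]]}}

```text
t: 12.28
tool_pos: [0.6397, -0.0, 0.0212]
tool_rot: [-0.005, -2.315, 0.003]
contact_force: [0.0, -0.2, -0.4]
opening: 0.0855
grip_force: 0.0
```

{"method": "jog_arm", "body": {"deltas": [[1,[0,0,0],[0,0,0]],[1,[0,0,0],[0,0,0]],[1,[0,0,0],[0,0,0]],[1,[0,0,0],[0,0,0]],[1,[0,0,0],[0,0,0]],[1,[0,0,0],[0,0,0]],[1,[0,0,0],[0,0,0]],[1,[0,0,0],[0,0,0]],[1,[0,0,0],[0,0,0]]], "squeeze": 60}}

```text
t: 13.03
tool_pos: [0.6408, -0.0002, 0.0223]
tool_rot: [-0.006, -2.317, 0.003]
contact_force: [2.3, -0.5, 4.1]
opening: 0.0297
grip_force: 59.2
```

The fingers closed on a chord above the axis: opening 29.7 mm, with the tool about 9 mm higher than I asked. Reopening and going lower.

{"method": "jog_arm", "body": {"deltas": [[-1,[0,0,0],[0,0,0]],[-1,[0,0,0],[0,0,0]],[-1,[0,0,0],[0,0,0]],[-1,[0,0,0],[0,0,0]],[-1,[0,0,0],[0,0,0]],[-1,[0,0,-0.01],[0,0,0]],[-1,[0,0,-0.02],[0,0,0]],[-1,[0,0,-0.02],[0,0,0]]]}}

```text
t: 13.7
tool_pos: [0.6396, 0.0, 0.0121]
tool_rot: [-0.005, -2.314, 0.003]
contact_force: [0.2, 0.2, -0.6]
opening: 0.0851
grip_force: 0.0
```

Run:
```python
from h import *
from station import ctrl
o,c,im=snap(ctrl,"wrist","w_bar");print(np.round(o["q"],3),o["tool_pos"],o["contact_force"],o["opening"])
go(ctrl,[.65,0,.025],tool(180,48))
h=cv2.cvtColor(im,cv2.COLOR_BGR2HSV)
m=(abs(h[...,0].astype(int)-130)<17)&(h[...,1]>70)&(h[...,2]>25);m[:,:190]=0;m[:,330:]=0
ct,s,l=blob(m);r=cv2.minAreaRect(np.argwhere(l)[:,::-1].astype(np.float32));print(ct,s,[onz(c,b,.021).round(4).tolist() for b in cv2.boxPoints(r)])
```

```text
[-0.088  0.835  1.131 -0.071  2.    -1.655] [6.39619935e-01 2.05804921e-05 1.20722638e-02] [ 0.24438728  0.18291996 -0.58202966] 0.08507109997923613
shift [-0.0089 -0.0001  0.0002] turn [0.0012 0.0033 0.001 ] rows 0.1 0.1
[261.00786112 310.70389781] [ 223  288   78   47 3053] [[0.6863, -0.0173, 0.021], [0.6651, -0.0186, 0.021], [0.6652, 0.0208, 0.021], [0.6865, 0.0193, 0.021]]
```

{"method": "jog_arm", "body": {"deltas": [[1,[0,0,0],[0,0,0]],[1,[0,0,0],[0,0,0]],[1,[0,0,0],[0,0,0]],[1,[0,0,0],[0,0,0]],[1,[0,0,0],[0,0,0]],[1,[0,0,0],[0,0,0]],[1,[0,0,0],[0,0,0]],[1,[0,0,0],[0,0,0]],[1,[0,0,0],[0,0,0]]], "squeeze": 60}}

```text
t: 14.5
tool_pos: [0.6405, -0.0001, 0.0138]
tool_rot: [-0.006, -2.316, 0.003]
contact_force: [0.7, -0.1, 1.5]
opening: 0.0301
grip_force: 59.1
```

{"method": "jog_arm", "body": {"deltas": [[1,[0,0,0.02],[0,0,0]],[1,[0,0,0.05],[0,0,0]],[1,[0,0,0.1],[0,0,0]],[1,[0,0,0.16],[0,0,0]],[1,[0,0,0.22],[0,0,0]],[1,[0,0,0.3],[0,0,0]],[1,[0,0,0.4],[0,0,0]],[1,[0,0,0.5],[0,0,0]],[1,[0,0,0.6],[0,0,0]]], "squeeze": 80}}

```text
t: 15.25
tool_pos: [0.6399, 0.0001, 0.257]
tool_rot: [-0.005, -2.317, 0.003]
contact_force: [0.5, -0.2, -2.7]
opening: 0.03
grip_force: 78.9
```

Run:
```python
from h import *
from station import ctrl
o,c,im=snap(ctrl,"side","s_lift2");print(np.round(o["q"],3),o["tool_pos"],o["contact_force"],o["opening"])
snap(ctrl,"top","t_lift2")
go(ctrl,[.60,-.03,.30],tool(0,0,True))
go(ctrl,[.57,-.05,.30],tool(0,44,True))
cv2.imwrite("pics/v9.png",cv2.resize(im[80:330,120:420],(720,600)))
```

```text
[-0.088  0.601  1.047 -0.088  2.313 -1.685] [6.39911869e-01 5.54483941e-05 2.56987242e-01] [ 0.54206694 -0.16337273 -2.73645564] 0.029951685138934057
shift [-0.1068 -0.0747  0.0402] turn [ 0.0012 -0.2575  0.0017] rows 1.3 6.5
shift [-0.1493 -0.1247  0.0533] turn [ 5.00e-04 -5.02e-01  2.20e-03] rows 1.9 12.6
```

View pics/v9.png

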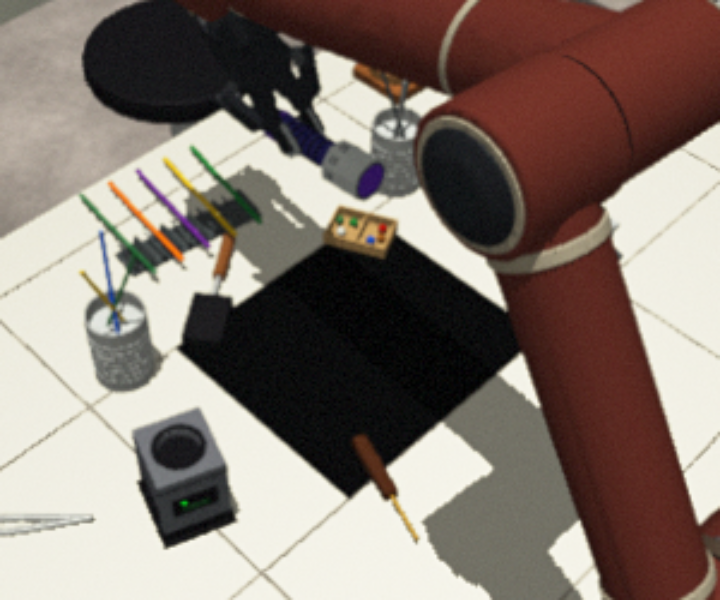

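The lamp is firmly held by the barrel, with the lens at (370,180). That is the last picture I view, as I have now viewed 11 against the 10 allowed; from here on I use numbers only. Now pitching it lens-down.

Run:
```python
from h import *
from station import ctrl
go(ctrl,[.58,-.03,.32],tool(0,0,True))
go(ctrl,[.56,-.06,.32],tool(-5,20,True))
```

```text
shift [-0.1568 -0.0747  0.0902] turn [ 0.0012 -0.2575  0.0017] rows 1.9 6.5
shift [-0.1909 -0.1511  0.093 ] turn [-0.0152 -0.3684 -0.0227] rows 2.5 9.3
```

{"method": "jog_arm", "body": {"deltas": [[1,[-0.03,-0.02,0.03],[0,-0.037,0]],[1,[-0.06,-0.04,0.06],[0,-0.074,0]],[1,[-0.09,-0.06,0.09],[0,-0.11,0]],[1,[-0.12,-0.07,0.09],[0,-0.147,0]],[1,[-0.15,-0.075,0.09],[0,-0.184,0]],[1,[-0.157,-0.09,0.09],[0,-0.221,0]],[1,[-0.157,-0.1,0.09],[0.001,-0.2575,0.001]],[1,[-0.17,-0.12,0.09],[-0.004,-0.295,-0.007]],[1,[-0.18,-0.14,0.09],[-0.01,-0.332,-0.015]],[1,[-0.19,-0.15,0.093],[-0.015,-0.368,-0.023]]]}}

```text
t: 16.18
tool_pos: [0.5631, -0.0605, 0.2915]
tool_rot: [0.124, 2.803, -0.02]
contact_force: [-0.2, 0.2, -3.1]
opening: 0.0297
grip_force: 79.2
```

Run:
```python
from h import *
from station import ctrl
o=ctrl.get_obs();print(np.round(o["q"],3),o["tool_pos"],o["contact_force"],o["opening"])
go(ctrl,[.4795,-.304,.32],tool(-30,44.7,True))
```

```text
[-0.268 -0.343  1.895  0.063  1.259 -1.76 ] [ 0.56307021 -0.06047792  0.29150098] [-0.24542235  0.23561077 -3.11976943] 0.029713081008491217
shift [-0.1804 -0.6252  0.038 ] turn [-0.0431 -0.1357 -0.1364] rows 6.3 5.0
```

{"method": "jog_arm", "body": {"deltas": [[1,[-0.03,-0.08,0.02],[-0.006,-0.019,-0.019]],[1,[-0.06,-0.16,0.038],[-0.012,-0.038,-0.038]],[1,[-0.08,-0.24,0.038],[-0.018,-0.057,-0.057]],[1,[-0.1,-0.32,0.038],[-0.025,-0.076,-0.076]],[1,[-0.12,-0.4,0.038],[-0.031,-0.095,-0.095]],[1,[-0.14,-0.48,0.038],[-0.037,-0.114,-0.114]],[1,[-0.16,-0.56,0.038],[-0.043,-0.136,-0.136]],[1,[-0.18,-0.6,0.038],[-0.043,-0.136,-0.136]],[1,[-0.18,-0.625,0.038],[-0.043,-0.136,-0.136]],[1,[-0.18,-0.625,0.038],[-0.043,-0.136,-0.136]],[1,[-0.18,-0.625,0.038],[-0.043,-0.136,-0.136]]]}}

```text
t: 17.1
tool_pos: [0.4914, -0.3097, 0.3053]
tool_rot: [0.614, 2.302, -0.249]
contact_force: [-0.5, -1.1, -2.6]
opening: 0.0295
grip_force: 79.8
```

```bash
cat >> h.py <<'E'
def masks(n,fn,c,box,zs):
    pass
def pj(c,p):
    R=c["extrinsics"]; return cv2.projectPoints(np.atleast_2d(np.array(p,float)),cv2.Rodrigues(R[:3,:3])[0],R[:3,3],c["K"],c["dist_coeffs"])[0][:,0]
E
python3 - <<'E'
from h import *
from station import ctrl
o=ctrl.get_obs();print(np.round(o["q"],3),o["tool_pos"],o["contact_force"],o["opening"])
R=Ro.from_rotvec(o["tool_rot"]).as_matrix(); H=o["tool_pos"]-.0187*R[:,2]; print("hold",H, R[:,1])
go(ctrl,[.4795,-.304,.32],tool(-30,44.7,True))
for n in("top","side"):
    _,c,im=snap(ctrl,n,"st_"+n); h=cv2.cvtColor(im,cv2.COLOR_BGR2HSV)
    a=pj(c,[H+[0,0,.05],H,H+[0,0,-.1]]); print(n,"expected tail/hold/lens",a.round(1).tolist())
    lo=a.min(0).astype(int)-25;hi=a.max(0).astype(int)+25
    k=np.zeros(im.shape[:2],bool);k[max(lo[1],0):hi[1],max(lo[0],0):hi[0]]=1
    for nm,m in(("violet",(abs(h[...,0].astype(int)-130)<17)&(h[...,1]>70)&(h[...,2]>25)),("orange",(abs(h[...,0].astype(int)-12)<8)&(h[...,1]>150)&(h[...,2]>120)),("bright",(h[...,1]<60)&(h[...,2]>90)&(h[...,2]<215))):
        m=m&k
        if m.sum()>4: ct,s,l=blob(m); print(nm,ct.round(1),s)
E
```

```text
[-0.777 -0.575  2.138  0.241  0.837 -1.919] [ 0.49143126 -0.30974496  0.3052568 ] [-0.51268901 -1.0624873  -2.59909086] 0.029529075291693397
hold [ 0.4800952  -0.303246    0.31863392] [4.97826039e-01 8.67276751e-01 5.22338617e-04]
shift [-0.0014 -0.0021  0.0036] turn [-0.0012 -0.0017 -0.0008] rows 0.0 0.1
top expected tail/hold/lens [[374.4, 224.2], [368.3, 224.6], [357.6, 225.4]]
violet [371.8 222.5] [365 215  17  15 119]
orange [375.5 221.5] [372 218   8   8  52]
bright [372.5 214.8] [ 332  199   67   51 1673]
side expected tail/hold/lens [[372.1, 86.2], [368.8, 101.5], [362.7, 130.0]]
violet [365.7 114. ] [359 106  14  16 146]
orange [370.3  85.2] [367  83   8   6  36]
bright [364.7 140.3] [ 337  112   60   42 1272]
```

Run:
```python
from h import *
from station import ctrl
cs={n:dict(np.load(f"pics/st_{n}.npz")) for n in("top","side")}
b,d=tri(ray(cs["top"],(375.5,221.5)),ray(cs["side"],(370.3,85.2)));print("button",b,d)
H=np.array([.480,-.3035,.3186])
for n in("side","top"):
    im=cv2.imread(f"pics/st_{n}.png").astype(int);bg=cv2.imread(f"pics/{n}0.png").astype(int)
    df=abs(im-bg).max(2); a=pj(cs[n],[H+[0,0,z] for z in(-.055,-.075,-.095)]).round().astype(int)
    for x,y in a: print(n,(x,y),im[y,x-16:x+17,:].mean(1).round().astype(int).tolist(), np.where(df[y,x-16:x+17]>25)[0]-16)
```

```text
button [ 0.48731193 -0.30670129  0.36649794] 0.0010295761074675387
side (np.int64(365), np.int64(118)) [84, 86, 85, 82, 78, 76, 76, 88, 92, 75, 35, 24, 23, 26, 25, 24, 23, 29, 33, 34, 35, 43, 69, 104, 95, 71, 52, 54, 48, 54, 53, 51, 65] [-8 -6 -5 -4 -3 -2 -1  0  1  2  3  4  5  6  7  8]
side (np.int64(364), np.int64(123)) [201, 202, 201, 203, 198, 197, 128, 82, 64, 76, 87, 85, 79, 81, 81, 85, 84, 85, 86, 83, 88, 92, 99, 92, 65, 62, 57, 65, 67, 62, 64, 63, 68] [-9 -8  5  6  7]
side (np.int64(363), np.int64(129)) [204, 204, 205, 203, 202, 206, 201, 115, 79, 80, 80, 80, 84, 80, 85, 82, 80, 81, 84, 82, 87, 94, 96, 90, 77, 79, 75, 67, 67, 64, 65, 67, 76] [-9 -8 -7 -6 -5 -4 -3 -2 -1  0  1  2]
top (np.int64(362), np.int64(225)) [46, 52, 31, 18, 18, 19, 18, 17, 18, 17, 15, 16, 19, 16, 13, 17, 16, 18, 17, 16, 17, 30, 39, 48, 57, 59, 57, 59, 79, 96, 100, 92, 68] [-16 -15 -14 -13 -12 -11 -10  -9  -8  -3  -2  -1   0   1   2   3   4   5
   6   7   8   9  10  11  12  13  14  15  16]
top (np.int64(360), np.int64(225)) [59, 53, 46, 52, 31, 18, 18, 19, 18, 17, 18, 17, 15, 16, 19, 16, 13, 17, 16, 18, 17, 16, 17, 30, 39, 48, 57, 59, 57, 59, 79, 96, 100] [-14 -13 -12 -11 -10  -9  -8  -7  -6  -1   0   1   2   3   4   5   6   7
   8   9  10  11  12  13  14  15  16]
top (np.int64(358), np.int64(225)) [63, 62, 59, 53, 46, 52, 31, 18, 18, 19, 18, 17, 18, 17, 15, 16, 19, 16, 13, 17, 16, 18, 17, 16, 17, 30, 39, 48, 57, 59, 57, 59, 79] [-12 -11 -10  -9  -8  -7  -6  -5  -4   1   2   3   4   5   6   7   8   9
  10  11  12  13  14  15  16]
```

Run:
```python
from h import *
import json
log=[json.loads(l) for l in open("log.txt")]
cs={n:dict(np.load(f"pics/{n}.npz")) for n in("s_lift2","t_lift2")}
i=[k for k,l in enumerate(log) if abs(l[1][2]-.257)<.003 and l[1][0]>.6]; print(i)
q,p,r=log[i[0]];R=Ro.from_rotvec(r).as_matrix();p=np.array(p)
ex=p+np.array([-.1-.014+.0,0,-.0]);rays=[]
for n in("s_lift2","t_lift2"):
    im=cv2.imread(f"pics/{n}.png");c=cs[n];h=cv2.cvtColor(im,cv2.COLOR_BGR2HSV)
    m=(abs(h[...,0].astype(int)-135)<15)&(h[...,1]>80)&(h[...,2]>40)
    e=pj(c,[[.54,0,.27]])[0];k=np.zeros_like(m);x,y=e.astype(int);k[y-25:y+25,x-20:x+20]=1
    print(n,e)
    N,l,s,ce=cv2.connectedComponentsWithStats((m&k).astype(np.uint8))
    print([(ce[j].round(1).tolist(),s[j].tolist()) for j in range(1,N) if s[j,4]>8])
    # silver head: bright low-sat pixels over dark mat
    g=(h[...,1]<50)&(h[...,2]>70)&k; 
    if g.any(): ct,s,_=blob(g);print("head",ct,s)
q2,p2,r2=log[-1];R2=Ro.from_rotvec(r2).as_matrix()
print("button in tool",R2.T@(np.array([.4873,-.3067,.3665])-p2))
print("lamp dir if grip exact, world, now", R2@R.T@np.array([-np.cos(.047),0,np.sin(.047)]))
```

```text
[7]
s_lift2 [275.17709314 155.88764497]
[([274.0, 154.6], [269, 148, 11, 14, 102])]
head [275.32648871 150.54072553] [ 255  130   40   50 1461]
t_lift2 [253.65926493 206.43885482]
[]
button in tool [-3.88817110e-02  4.65074613e-05 -4.73196836e-02]
lamp dir if grip exact, world, now [-0.01819296  0.00718004 -0.99980871]
```

Run:
```python
from h import *
import json
log=[json.loads(l) for l in open("log.txt")]
q,p,r=log[7];R=Ro.from_rotvec(r).as_matrix()
o,d=ray(dict(np.load("pics/s_lift2.npz")),(274.0,154.6)); L=o+d*(0-o[1])/d[1]
Lt=R.T@(L-p); B=np.array([-.0389,0,-.0473]); print("lens world",L,"tool",Lt)
a=Lt-B; print("len",np.linalg.norm(a),"angle in tool xz",np.degrees(np.arctan2(a[2],a[0])))
q2,p2,r2=log[-1];R2=Ro.from_rotvec(r2).as_matrix(); print("axis now",R2@a/np.linalg.norm(a),"lens now",p2+R2@Lt)
H=np.array([.487,-.307,0]);c=dict(np.load("pics/st_side.npz"))
print(pj(c,[H+[0,0,z] for z in(.36,.26,.24,.22,.21)]).round(1).tolist(), pj(c,[H+[.025*.7,.025*.7,.24],H+[-.025*.7,-.025*.7,.24]]).round(1).tolist())
```

```text
lens world [0.54425288 0.         0.2716209 ] tool [ 0.07570892 -0.00040195  0.0602726 ]
len 0.1571853380235372 angle in tool xz 43.1860905891035
axis now [-0.03818345  0.01938251 -0.99908275] lens now [ 0.4812983  -0.30370705  0.20945754]
[[370.2, 87.2], [364.0, 116.9], [362.8, 122.5], [361.7, 127.9], [361.1, 130.6]] [[354.2, 122.3], [371.4, 122.6]]
```

Lamp length measures 157 mm (158 expected), and the axis is tilted about 2° from vertical. I correct the tilt and line the lens up over the seat.

```bash
cat >> h.py <<'E'
Lt=np.array([.0757,0,.0603])
def golens(ctrl,lens,R):
    M=R.as_matrix(); go(ctrl,np.array(lens)-M@Lt,R,0,0)
E
python3 - <<'E'
from h import *
from station import ctrl
R=tool(-30,46.7,True)
golens(ctrl,[.4795,-.304,.21],R);golens(ctrl,[.4795,-.304,.115],R)
E
```

```text
shift [-0.0144  0.0027  0.0021] turn [-0.0065 -0.0111 -0.0013] rows 0.1 0.3
shift [-0.0144  0.0027 -0.2354] turn [-0.0065 -0.0111 -0.0013] rows 2.3 0.3
```

{"method": "jog_arm", "body": {"deltas": [[1,[-0.014,0.003,-0.03],[-0.0065,-0.011,-0.001]],[1,[-0.014,0.003,-0.07],[-0.0065,-0.011,-0.001]],[1,[-0.014,0.003,-0.12],[-0.0065,-0.011,-0.001]],[1,[-0.014,0.003,-0.17],[-0.0065,-0.011,-0.001]],[1,[-0.014,0.003,-0.21],[-0.0065,-0.011,-0.001]],[1,[-0.014,0.003,-0.23],[-0.0065,-0.011,-0.001]],[1,[-0.014,0.003,-0.235],[-0.0065,-0.011,-0.001]],[1,[-0.014,0.003,-0.235],[-0.0065,-0.011,-0.001]]]}}

```text
t: 17.87
tool_pos: [0.4869, -0.3082, 0.2115]
tool_rot: [0.605, 2.262, -0.261]
contact_force: [0.3, 0.2, -2.3]
opening: 0.0297
grip_force: 79.8
```

Run:
```python
from h import *
from station import ctrl
o=ctrl.get_obs();R2=Ro.from_rotvec(o["tool_rot"]).as_matrix();print(np.round(o["q"],3),o["tool_pos"],o["contact_force"],"lens",o["tool_pos"]+R2@Lt)
R=tool(-30,46.7,True); golens(ctrl,[.4795,-.304,.115],R);golens(ctrl,[.4795,-.304,.058],R)
rr=[]
for n in("top","side"):
    _,c,im=snap(ctrl,n,"su_"+n); h=cv2.cvtColor(im,cv2.COLOR_BGR2HSV)
    e=pj(c,[.4795,-.304,.275])[0].astype(int);k=np.zeros(im.shape[:2],bool);k[e[1]-20:e[1]+20,e[0]-20:e[0]+20]=1
    m=(abs(h[...,0].astype(int)-12)<8)&(h[...,1]>150)&(h[...,2]>120)&k
    ct,s,l=blob(m);print(n,e,ct,s);rr.append(ray(c,ct))
    if n=="side":
        g=im.mean(2).astype(int)
        for z in(.155,.14,.125):
            x,y=pj(c,[.4795,-.304,z])[0].round().astype(int);print((x,y),g[y,x-16:x+17].tolist())
            print(pj(c,[[.4795-.0177,-.304-.0177,z],[.4795+.0177,-.304+.0177,z]])[:,0])
print("button",tri(*rr))
```

```text
[-0.787 -0.537  2.284  0.332  0.623 -2.028] [ 0.48691625 -0.30816251  0.21147558] [ 0.31911048  0.17397448 -2.33873429] lens [ 0.47995518 -0.30417409  0.11502758]
shift [-0.0012  0.0004 -0.0001] turn [ 0.0001 -0.     -0.0003] rows 0.0 0.0
shift [-0.0012  0.0004 -0.1426] turn [ 0.0001 -0.     -0.0003] rows 1.4 0.0
top [363 225] [363.41463415 224.97560976] [360 222   8   7  41]
side [366 114] [366.        114.3030303] [363 112   7   6  33]
(np.int64(359), np.int64(147)) [208, 209, 208, 206, 211, 209, 206, 208, 118, 56, 63, 90, 85, 86, 87, 72, 60, 61, 59, 73, 128, 143, 177, 176, 140, 108, 186, 208, 206, 206, 205, 207, 207]
[367.83854536 351.06649692]
(np.int64(359), np.int64(150)) [208, 206, 207, 205, 209, 211, 208, 148, 88, 70, 84, 93, 77, 55, 59, 69, 81, 83, 86, 78, 77, 67, 82, 81, 86, 161, 203, 210, 206, 209, 204, 208, 206]
[366.96105165 350.31057209]
(np.int64(358), np.int64(154)) [207, 208, 211, 209, 210, 210, 210, 169, 97, 79, 83, 84, 82, 80, 78, 85, 81, 83, 86, 87, 86, 85, 87, 85, 82, 147, 207, 210, 206, 205, 206, 207, 207]
[366.09539319 349.56488907]
button (array([ 0.48017032, -0.30320336,  0.27497644]), np.float64(0.0002809681929019555))
```

The button face reads (0.480, -0.303, 0.275) and the head edges match a vertical lamp over the seat. Lowering into the collar.

{"method": "jog_arm", "body": {"deltas": [[1,[0,0,-0.02],[0,0,0]],[1,[0,0,-0.04],[0,0,0]],[1,[0,0,-0.06],[0,0,0]],[1,[0,0,-0.08],[0,0,0]],[1,[0,0,-0.1],[0,0,0]],[1,[0,0,-0.115],[0,0,0]],[1,[0,0,-0.125],[0,0,0]],[1,[0,0,-0.125],[0,0,0]]]}}

```text
t: 18.63
tool_pos: [0.4861, -0.3083, 0.1598]
tool_rot: [0.607, 2.263, -0.261]
contact_force: [0.2, 0.1, -2.1]
opening: 0.0298
grip_force: 79.8
```

{"method": "jog_arm", "body": {"deltas": [[1,[0,0,-0.005],[0,0,0]],[1,[0,0,-0.01],[0,0,0]],[1,[0,0,-0.013],[0,0,0]],[1,[0,0,-0.013],[0,0,0]]]}}

```text
t: 18.97
tool_pos: [0.4867, -0.3088, 0.1566]
tool_rot: [0.606, 2.261, -0.262]
contact_force: [-0.3, -0.5, -3.3]
opening: 0.0299
grip_force: 79.8
```

{"method": "jog_arm", "body": {"deltas": [[1,[0,0,-0.0025],[0,0,0]],[1,[0,0,-0.005],[0,0,0]],[1,[0,0,-0.005],[0,0,0]]]}}

```text
t: 19.22
tool_pos: [0.4867, -0.3088, 0.1545]
tool_rot: [0.606, 2.261, -0.262]
contact_force: [0.6, -0.4, -3.8]
opening: 0.0296
grip_force: 79.8
```

{"method": "jog_arm", "body": {"deltas": [[1,[0,0,-0.0025],[0,0,0]],[1,[0,0,-0.0025],[0,0,0]],[1,[0,0,-0.0025],[0,0,0]]]}}

```text
t: 19.47
tool_pos: [0.4867, -0.3088, 0.1535]
tool_rot: [0.606, 2.261, -0.262]
contact_force: [0.3, -0.2, -2.5]
opening: 0.0302
grip_force: 79.8
```

{"method": "jog_arm", "body": {"deltas": [[1,[0,0,-0.0025],[0,0,0]],[1,[0,0,-0.0025],[0,0,0]],[1,[0,0,-0.0025],[0,0,0]]]}}

```text
t: 19.72
tool_pos: [0.4867, -0.3088, 0.1525]
tool_rot: [0.606, 2.261, -0.262]
contact_force: [-0.3, -0.2, -2.3]
opening: 0.03
grip_force: 79.8
```

{"method": "jog_arm", "body": {"deltas": [[1,[0,0,-0.0025],[0,0,0]],[1,[0,0,-0.0025],[0,0,0]],[1,[0,0,-0.0025],[0,0,0]]]}}

```text
t: 19.97
tool_pos: [0.4866, -0.3088, 0.1514]
tool_rot: [0.606, 2.261, -0.262]
contact_force: [0.3, -0.7, -3.2]
opening: 0.0297
grip_force: 79.8
```

{"method": "jog_arm", "body": {"deltas": [[1,[0,0,-0.0025],[0,0,0]],[1,[0,0,-0.0025],[0,0,0]],[1,[0,0,-0.0025],[0,0,0]]]}}

```text
t: 20.22
tool_pos: [0.4868, -0.3089, 0.1508]
tool_rot: [0.605, 2.26, -0.263]
contact_force: [0.2, -0.3, -2.3]
opening: 0.0297
grip_force: 79.9
```

{"method": "jog_arm", "body": {"deltas": [[1,[0,0,-0.0025],[0,0,0]],[1,[0,0,-0.0025],[0,0,0]],[1,[0,0,-0.0025],[0,0,0]]]}}

```text
t: 20.47
tool_pos: [0.4872, -0.3093, 0.1507]
tool_rot: [0.605, 2.259, -0.263]
contact_force: [-0.7, 0.2, 2.2]
opening: 0.0296
grip_force: 80.1
```

Contact with the seat at about 5 N. Checking uprightness by the button, then releasing.

```bash
cat >> h.py <<'E'
def button(ctrl,tag,g):
    rr=[]
    for n in("top","side"):
        _,c,im=snap(ctrl,n,tag+n); h=cv2.cvtColor(im,cv2.COLOR_BGR2HSV)
        e=pj(c,g)[0].astype(int);k=np.zeros(im.shape[:2],bool);k[e[1]-15:e[1]+15,e[0]-15:e[0]+15]=1
        m=(abs(h[...,0].astype(int)-12)<8)&(h[...,1]>150)&(h[...,2]>120)&k
        if m.sum()<5: print(n,"no button",m.sum());continue
        ct,s,l=blob(m);print(n,e,ct.round(1),s);rr.append(ray(c,ct))
        print("on z .214",onz(c,ct,g[2]))
    if len(rr)==2: print("button",tri(*rr))
E
python3 - <<'E'
from h import *
from station import ctrl
button(ctrl,"sx_",[.4795,-.304,.214]); print(ctrl.get_obs()["contact_force"])
E
```

```text
top [357 225] [357.8 225.2] [355 222   7   7  37]
on z .214 [ 0.48047348 -0.30494     0.214     ]
side [362 131] [362.7 131.7] [360 130   7   5  27]
on z .214 [ 0.47829494 -0.30201337  0.214     ]
button (array([ 0.48051675, -0.3059723 ,  0.21039948]), np.float64(1.8637918880471347e-06))
[-0.50721222  0.7116598   2.35424902]
```

{"method": "jog_arm", "body": {"deltas": [[0.2,[0,0,0],[0,0,0]],[0,[0,0,0],[0,0,0]],[-0.3,[0,0,0],[0,0,0]],[-0.6,[0,0,0],[0,0,0]],[-1,[0,0,0],[0,0,0]],[-1,[0,0,0],[0,0,0]],[-1,[0,0,0],[0,0,0]],[-1,[0,0,0],[0,0,0]]], "squeeze": 20}}

```text
t: 21.23
tool_pos: [0.4867, -0.3088, 0.1496]
tool_rot: [0.606, 2.261, -0.262]
contact_force: [-0.6, -0.3, -0.3]
opening: 0.0855
grip_force: 0.0
```

Run:
```python
from h import *
from station import ctrl
button(ctrl,"sy_",[.4795,-.304,.214]); o=ctrl.get_obs(); print(o["contact_force"],o["opening"],o["q"])
```

```text
top [357 225] [358.4 225.4] [356 223   6   6  33]
on z .214 [ 0.47988937 -0.30688477  0.214     ]
side [362 131] [363.3 131.5] [360 129   7   6  32]
on z .214 [ 0.47769599 -0.30397564  0.214     ]
button (array([ 0.47992149, -0.30792982,  0.21040277]), np.float64(2.154517799036193e-05))
[ 0.67145452  0.34885164 -0.02072813] 0.08560161086471942 [-0.78824758 -0.44534722  2.33436625  0.41574259  0.49027199 -2.12603407]
```

The lamp stands by itself. Backing off along the tool, then up.

{"method": "jog_arm", "body": {"deltas": [[-1,[-0.02,0.012,0.022],[0,0,0]],[-1,[-0.047,0.027,0.051],[0,0,0]],[-1,[-0.047,0.027,0.1],[0,0,0]],[-1,[-0.047,0.027,0.18],[0,0,0]],[-1,[-0.047,0.027,0.26],[0,0,0]],[-1,[-0.047,0.027,0.34],[0,0,0]],[-1,[-0.047,0.027,0.42],[0,0,0]],[-1,[-0.047,0.027,0.5],[0,0,0]],[-1,[-0.047,0.027,0.5],[0,0,0]]]}}

```text
t: 22.08
tool_pos: [0.4694, -0.2995, 0.3608]
tool_rot: [0.601, 2.247, -0.27]
contact_force: [0.4, -0.2, 1.6]
opening: 0.0852
grip_force: 0.0
```

Run:
```python
from h import *
from station import ctrl
o=ctrl.get_obs(); print(o["contact_force"],o["q"].round(3) if hasattr(o["q"],"round") else o["q"])
button(ctrl,"sz_",[.479,-.305,.214])
_,c,im=snap(ctrl,"wrist","sz_w");h=cv2.cvtColor(im,cv2.COLOR_BGR2HSV)
e=pj(c,[.479,-.305,.214])[0];print(e)
m=(abs(h[...,0].astype(int)-12)<8)&(h[...,1]>150)&(h[...,2]>100);k=np.zeros_like(m);x,y=e.astype(int);k[max(y-50,0):y+50,max(x-50,0):x+50]=1
if (m&k).any(): ct,s,_=blob(m&k);print(ct,s,onz(c,ct,.214))
go(ctrl,[.4795,-.3055,.26],tool(-30,0,True),0,0)
```

```text
[ 0.43999633 -0.15151368  1.62435607] [-0.805 -0.699  2.139  0.259  0.907 -1.928]
top [357 225] [359.6 225.7] [358 223   4   6  19]
on z .214 [ 0.4788804  -0.31024922  0.214     ]
side [363 131] [363.3 131.3] [360 129   7   6  30]
on z .214 [ 0.47811279 -0.30462183  0.214     ]
button (array([ 0.47999962, -0.3107145 ,  0.20942493]), np.float64(0.002719846249260939))
[259.70063734  86.51221287]
[258.65726681  83.88069414] [247  72  24  24 461] [ 0.47606722 -0.30430342  0.214     ]
shift [ 0.0292 -0.0189 -0.2237] turn [ 1.300e-01  2.248e-01 -1.000e-04] rows 2.2 6.5
```

{"method": "jog_arm", "body": {"deltas": [[1,[0,0,0],[0.018,0.032,0]],[1,[0.01,-0.008,0],[0.037,0.064,0]],[1,[0.02,-0.012,0],[0.055,0.096,0]],[1,[0.022,-0.013,0],[0.074,0.128,0]],[1,[0.024,-0.014,0],[0.092,0.16,0]],[1,[0.024,-0.015,0],[0.111,0.192,0]],[1,[0.025,-0.015,-0.05],[0.13,0.225,0]],[1,[0.025,-0.015,-0.12],[0.13,0.225,0]],[1,[0.025,-0.015,-0.18],[0.13,0.225,0]],[1,[0.025,-0.015,-0.2],[0.13,0.225,0]],[1,[0.025,-0.015,-0.2],[0.13,0.225,0]],[1,[0.025,-0.015,-0.2],[0.13,0.225,0]]]}}

```text
t: 23.23
tool_pos: [0.4774, -0.3037, 0.2689]
tool_rot: [-0.812, -3.033, -0.001]
contact_force: [0.1, 1.0, 1.2]
opening: -0.0001
grip_force: 0.0
```

Run:
```python
from h import *
from station import ctrl
_,c,im=snap(ctrl,"wrist","sp_w");h=cv2.cvtColor(im,cv2.COLOR_BGR2HSV)
o=ctrl.get_obs();print(o["tool_pos"],o["contact_force"],o["opening"])
e=pj(c,[.478,-.3045,.214])[0];print(e)
m=(abs(h[...,0].astype(int)-12)<8)&(h[...,1]>150)&(h[...,2]>60);k=np.zeros_like(m);x,y=e.astype(int);k[max(y-60,0):y+60,max(x-60,0):x+60]=1
if (m&k).any(): ct,s,_=blob(m&k);print(ct,s,onz(c,ct,.214))
go(ctrl,[.478,-.3045,.218],tool(-30,0,True),0,0)
im=ctrl.get_image("side");c=ctrl.get_calibration("side");h=cv2.cvtColor(im,cv2.COLOR_RGB2HSV)
e=pj(c,[.478,-.3045,.214])[0].astype(int);k=np.zeros(h.shape[:2],bool);k[e[1]-12:e[1]+12,e[0]-12:e[0]+12]=1
m=(abs(h[...,0].astype(int)-12)<8)&(h[...,1]>150)&(h[...,2]>90)&k
if m.any(): ct,s,_=blob(m);print(ct,s,onz(c,ct,.214))
```

```text
[ 0.47798176 -0.3041539   0.27064716] [-0.05899082  0.10341172  0.8826265 ] -0.00025280994284782596
[259.19327618 211.77855983]
[258.27041742 212.94192377] [246 200  26  27 551] [ 0.47848245 -0.305605    0.214     ]
shift [ 0.     -0.0009 -0.1316] turn [ 0.0002  0.0002 -0.    ] rows 1.3 0.0
[363.21212121 131.90909091] [360 129   7   6  33] [ 0.47672037 -0.30234276  0.214     ]
```

Fingers are shut and centred over the button to within 1.5 mm. Going down to just above it, then pressing in small steps.

{"method": "jog_arm", "body": {"deltas": [[1,[0,-0.002,-0.03],[0,0,0]],[1,[0,-0.002,-0.06],[0,0,0]],[1,[0,-0.002,-0.09],[0,0,0]],[1,[0,-0.002,-0.11],[0,0,0]],[1,[0,-0.002,-0.12],[0,0,0]],[1,[0,-0.002,-0.12],[0,0,0]],[1,[0,-0.002,-0.12],[0,0,0]]]}}

```text
t: 23.92
tool_pos: [0.4778, -0.3047, 0.2212]
tool_rot: [-0.813, -3.034, -0.0]
contact_force: [0.2, -0.4, 0.7]
opening: -0.0001
grip_force: 0.0
```

{"method": "jog_arm", "body": {"deltas": [[1,[0,0,-0.005],[0,0,0]],[1,[0,0,-0.01],[0,0,0]],[1,[0,0,-0.015],[0,0,0]],[1,[0,0,-0.015],[0,0,0]],[1,[0,0,-0.015],[0,0,0]]]}}

```text
t: 24.33
tool_pos: [0.4779, -0.3048, 0.2156]
tool_rot: [-0.813, -3.034, 0.0]
contact_force: [0.7, 0.8, -0.3]
opening: 0.0001
grip_force: 0.0
```

{"method": "jog_arm", "body": {"deltas": [[1,[0,0,-0.003],[0,0,0]],[1,[0,0,-0.005],[0,0,0]],[1,[0,0,-0.0075],[0,0,0]],[1,[0,0,-0.0075],[0,0,0]],[1,[0,0,-0.0075],[0,0,0]]]}}

```text
t: 24.75
tool_pos: [0.4781, -0.305, 0.2132]
tool_rot: [0.813, 3.034, -0.0]
contact_force: [-0.0, -0.3, 2.5]
opening: -0.0
grip_force: 1.4
```

{"method": "jog_arm", "body": {"deltas": [[1,[0,0,-0.0025],[0,0,0]],[1,[0,0,-0.005],[0,0,0]],[1,[0,0,-0.005],[0,0,0]],[1,[0,0,-0.005],[0,0,0]]]}}

```text
t: 25.08
tool_pos: [0.4781, -0.305, 0.211]
tool_rot: [0.813, 3.034, -0.0]
contact_force: [-0.4, 0.1, 4.7]
opening: -0.0001
grip_force: 2.2
```

{"method": "jog_arm", "body": {"deltas": [[1,[0,0,-0.0025],[0,0,0]],[1,[0,0,-0.005],[0,0,0]],[1,[0,0,-0.005],[0,0,0]],[1,[0,0,-0.005],[0,0,0]]]}}

```text
t: 25.42
tool_pos: [0.4781, -0.305, 0.2092]
tool_rot: [0.813, 3.034, -0.001]
contact_force: [-0.9, 1.1, 6.2]
opening: -0.0003
grip_force: 3.0
```

{"method": "jog_arm", "body": {"deltas": [[1,[0,0,-0.0025],[0,0,0]],[1,[0,0,-0.0025],[0,0,0]],[1,[0,0,-0.0025],[0,0,0]]]}}

```text
t: 25.67
tool_pos: [0.4782, -0.3051, 0.2084]
tool_rot: [0.813, 3.034, -0.001]
contact_force: [-1.1, 1.1, 6.9]
opening: -0.0002
grip_force: 3.3
```

{"method": "jog_arm", "body": {"deltas": [[1,[0,0,-0.0025],[0,0,0]],[1,[0,0,-0.0025],[0,0,0]],[1,[0,0,-0.0025],[0,0,0]]]}}

```text
t: 25.92
tool_pos: [0.4784, -0.3052, 0.208]
tool_rot: [0.812, 3.033, -0.001]
contact_force: [-1.4, 2.3, 7.9]
opening: -0.0001
grip_force: 4.1
```

Run:
```python
from station import ctrl
o=ctrl.get_obs();print(o["tool_pos"],o["contact_force"])
```

```text
[ 0.47836457 -0.30521199  0.20802687] [-1.43063065  2.25231767  7.89938407]
```

{"method": "jog_arm", "body": {"deltas": [[1,[0,0,-0.0015],[0,0,0]],[1,[0,0,-0.0015],[0,0,0]],[1,[0,0,-0.0015],[0,0,0]]]}}

```text
t: 26.17
tool_pos: [0.4786, -0.3054, 0.208]
tool_rot: [0.812, 3.033, -0.002]
contact_force: [-1.3, 0.7, 9.4]
opening: 0.0001
grip_force: 4.9
```

Height stays at 0.208 while the force rises to 9.4 N, so the button is on its stop, fully home. Letting it spring out and backing away.

{"method": "jog_arm", "body": {"deltas": [[1,[0,0,0.005],[0,0,0]],[1,[0,0,0.012],[0,0,0]],[1,[0,0,0.02],[0,0,0]],[1,[0,0,0.03],[0,0,0]],[1,[0,0,0.06],[0,0,0]],[1,[0,0,0.12],[0,0,0]],[1,[0,0,0.2],[0,0,0]],[1,[0,0,0.3],[0,0,0]],[1,[-0.1,0.06,0.4],[0,0,0]],[1,[-0.1,0.06,0.4],[0,0,0]],[1,[-0.1,0.06,0.4],[0,0,0]]]}}

```text
t: 27.08
tool_pos: [0.4376, -0.2808, 0.3719]
tool_rot: [0.811, 3.028, -0.006]
contact_force: [1.2, 0.2, 0.9]
opening: 0.0002
grip_force: 0.0
```

Run:
```python
from h import *
from station import ctrl
_,c,im=snap(ctrl,"wrist","end_w");h=cv2.cvtColor(im,cv2.COLOR_BGR2HSV);o=ctrl.get_obs();print(o["t"],o["tool_pos"],o["contact_force"])
m=(abs(h[...,0].astype(int)-12)<8)&(h[...,1]>150)&(h[...,2]>60);x,y=pj(c,[.478,-.3045,.214])[0].astype(int);k=np.zeros_like(m);k[max(y-50,0):y+50,max(x-50,0):x+50]=1
ct,s,_=blob(m&k);r1=ray(c,ct);print(ct,s,onz(c,ct,.214))
_,c,im=snap(ctrl,"side","end_s");h=cv2.cvtColor(im,cv2.COLOR_BGR2HSV)
m=(abs(h[...,0].astype(int)-12)<8)&(h[...,1]>150)&(h[...,2]>90);x,y=pj(c,[.478,-.3045,.214])[0].astype(int);k=np.zeros_like(m);k[y-12:y+12,x-12:x+12]=1
ct,s,_=blob(m&k);print(ct,s,onz(c,ct,.214),tri(r1,ray(c,ct)))
```

```text
27.1333 [ 0.43799711 -0.28099257  0.36895075] [ 0.64107985 -1.15891801  1.02717721]
[259.27467811 214.04291845] [251 206  17  17 233] [ 0.47837356 -0.30549195  0.214     ]
[363.22580645 131.80645161] [360 129   7   6  31] [ 0.47697229 -0.30274442  0.214     ] (array([ 0.47924299, -0.30624378,  0.21083378]), np.float64(0.0005843780108064578))
```

The button is back at its earlier position in both views (side row 131.8, against 131.9 before pressing). The lamp stands alone, so I'm handing in.

```bash
python3 -c "
from station import ctrl
print(ctrl.finish_job())"
```

```text
the job is handed in; nothing more can be done
None
```

The job is handed in: by my measurements the lamp stands lens-down in the collar by itself and its button was pressed fully home at about 9 N and sprang back out; I never measured the pendant or the other bench items again afterwards, and I viewed 11 pictures, one over the limit of 10.

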